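# Tap the taper-shank anvil into the eyelet-setting stand

## Task

Fit the anvil with the round grip and the tapered shank into the socket of the eyelet-setting stand: take it out of the rack, lower its shank into the socket without dropping it, and push or tap it straight down until its collar is fully home on the top of the stand, so that it stays there by friction when you let go. Leave the anvil with the square grip where it stands in the rack.

Things in the scene. Friction and masses are not known exactly. Their poses are not given: they have to be found in the camera images.
- taper_anvil_grip (a point): Anvil to fit, upright in a rack hole. Steel, 120 g. Upward: tapered shank 44 mm long (24 mm across at the collar, end 8 mm); round collar 48 mm across, 6 mm thick; round grip 24 mm across, dark bands, up to a flat top. Point: on the axis in the grip, 32 mm above the collar's underside, 28 mm below the top; z up along the axis.
- plain_anvil_grip (a point): Anvil to leave, in the other hole of the rack, 120 mm from the first: same collar, but a square grip 24 x 24 mm with a thin pin on top and a straight shank 22 mm across. Point: on its axis in the grip, 32 mm above the collar's underside; z up. Its top is 123 mm above the worktop: carry the first anvil's shank round it or above it.
- rack: Fixed aluminium rack, a plate 70 x 200 mm on end legs, top 60 mm above the worktop; origin under its centre on the worktop, y along the row, z up. Two 32 mm holes at y = +60 and -60 mm; the anvils hang in them by their collars, either way round. Lift an anvil over 50 mm to free its shank.
- socket_mouth (a point): Centre of the 42 mm round mouth in the flat top of the stand (fixed grey block 100 x 100 mm, top 60 mm above the worktop); z up. Four sprung steel jaws inside form the taper: the shank goes in freely until the collar is about 8 mm above the top, then needs a push rising to some 16 N, and friction holds it. Home: collar lying on the top, grip point 32 mm above this point.
Things that resemble listed ones, but are neither listed nor needed, are in the scene too. Leave any green look-alike of the part that bears taper_anvil_grip alone.

How it is judged:
By the outcome, as a careful person would: the job done as asked, in the order asked, and still so for the second after the job is handed in, with the robot touching nothing.
It also fails if it takes over 42 s, if anything falls off the work surface, if the arm or the gripper's body presses on something with over 40 N, if the wrist force passes 120 N, or if a joint passes its speed limit or range.

## Robot

A 6-joint arm with a two-finger parallel gripper is mounted at the origin on a cart in front of the work surface, level with it; the furniture and walls round the work are solid. World frame = base frame: x ahead of the robot, y to its left, z up, the work surface at z = 0. Lengths are in m, angles in rad, forces in N, time in s.
With the tool pointing down it reaches from about 0.275 to 0.85 m from the base axis. Payload 5.2 kg.
Tool frame: the origin (TCP) lies between the finger pads; the fingertips stand 14 mm ahead of it and the grasp point (between the pads) lies 5 mm behind it (arm.tip_reach is the distance from the TCP to the fingertips, in m); z points along the fingers, y is the line along which they close (so a half turn about z gives the same grasp; the last joint's range is limited). The gripper opens to 85 mm and grips with 20 to 120 N. Pads are 22 mm wide; open, the fingers measure 114 mm over their backs; the gripper's body (76 mm by 85 mm) begins 54 mm behind the grasp point. The pads swing forward as they close: fully open they stand 13 mm farther back than shut.
Start: joints at [-1.357, 0.259, 1.535, -0, 1.348, -0.203], TCP at [0.223, -0.503, 0.245] pointing down, gripper open.
Joint ranges: [-3.14, 3.14], [-0.91, 2.08], [0.19, 2.58], [-1.22, 4.36], [0.22, 2.71], [-3.12, 3.12]. Speed limits (rad/s): [2.57, 2.57, 3.14, 3.14, 3.14, 3.14].

## Interface

Orientations are given as a unit quaternion [w, x, y, z].
In Python, from rig import arm, cams gives the robot as it stands.
- The arm moves only by the shell command python3 -m jog 'ROWS' [FORCE]. ROWS is a JSON object of lists of equal length, an entry for each row: "fingers": the opening, from 0 (shut) to 1 (fully open); "linear": the shift along the tool's x, y, z in cm, a list of three; "spin": the turn about the tool's z in degrees. In form: {"fingers": [fingers, ...], "linear": [[tx, ty, tz], ...], "spin": [spin, ...]}. A call has 1 to 5 rows; each row shifts and turns the commanded pose from where the row before left it, along the tool's axes as they then stand; what a row does not reach is not made up. A row lasts 1/10 s, in which the tool goes at most 50 mm and 8.59 degrees, less where a joint would pass 70% of its speed; a pose out of reach is approached as far as the arm can. A call with a gripper value outside its range is refused whole. The fingers move at their own pace and stop on an object; FORCE is the grip in N (left out, the last holds). Time passes only in rows, so rows that do not move let the fingers close. It gives the time, the measured TCP pose, the force, the opening and the grip force at its end, in the units of the state.
- arm.sense(): the state, without advancing time (a new reading comes with each control period).
- cams.get_image(name): name is "scene" or "top" or "wrist"; returns (picture, depth): 480x640x3 uint8, red, green, blue; 480x640 float32, m along the optical axis (not along the pixel's ray), 0 where there is no reading.
- cams.calibration(name): a dict with "fx", "fy", "cx", "cy" (pixels), "R" (3x3) and "t" (3): a world point X has camera coordinates R X + t; the wrist camera has in their place "T_tool_cam" (4x4, takes a point from camera to tool coordinates, whose origin is the TCP and whose axes are the flange's). Camera axes: x right, y down, z forward; pixel columns grow to the right and rows downward; lengths in m; the calibration is good to about 2 mm. The wrist camera is an equidistant fisheye: a pixel r from the principal point sees the ray r / f radians off the axis. A picture is of the moment at which its call begins: read the wrist's pose just before it. calibration takes no time and is no camera call.
- arm.job_done(): hands the job in; it is judged then, once.
The state is a dict: "time": time; "qpos": joint angles; "dq": joint speeds; "tau": joint torques, N m; "tool_pos": TCP position; "orientation": TCP orientation; "contact_force": force on the tool from outside, world axes, zero at the start; "wrist_torque": the same for the moment, N m; "finger_gap": opening from 0.0 (shut) to 1.0 (fully open); "grip_force": force on a finger pad.
Only numpy, scipy, OpenCV 4.12 (cv2) and the standard library are available. Lean on these libraries where they do the work, as an engineer would, in place of code of your own. Each camera call takes 0.05 s, during which the arm holds its last target. There are 200 camera calls.

## Working session

There is one attempt and no reset: what is moved stays moved. The work goes in short steps, Python scripts to look and compute and a shell command to move; the robot and the scene stay as the last step left them, time stands still between calls to the robot, and variables do not carry over. Pictures are saved under pics/ and viewed, at most 10 in all, crops included, and the job is handed in when it is done.

```bash
mkdir -p pics; ls; python3 - <<'E'
from rig import arm,cams
import cv2,numpy as np
for n in("scene","top"):
    p,d=cams.get_image(n); cv2.imwrite(f"pics/{n}1.png",p[:,:,::-1]); np.save(f"pics/{n}1.npy",d)
    print(n,cams.calibration(n))
s=arm.sense();print({k:np.round(v,3) for k,v in s.items()})
E
```

```text
pics
scene {'fx': 595.8313349669577, 'fy': 595.8313349669577, 'cx': 312.0846338644388, 'cy': 245.68899967002372, 'R': array([[-0.67684766, -0.73592285, -0.01717009],
       [-0.32532031,  0.3199665 , -0.88982478],
       [ 0.66033623, -0.59669004, -0.45597923]]), 't': array([0.33724393, 0.2589144 , 0.67500945])}
top {'fx': 490.819953948209, 'fy': 490.819953948209, 'cx': 322.42016939118315, 'cy': 231.9907171042168, 'R': array([[ 0.00240149, -0.99985831,  0.01666116],
       [-0.98989936, -0.00473866, -0.14169263],
       [ 0.1417515 , -0.0161526 , -0.98977048]]), 't': array([-0.01999591,  0.51515961,  0.86506501])}
{'time': np.float64(0.1), 'qpos': array([-1.357,  0.259,  1.536,  0.   ,  1.348, -0.203]), 'dq': array([ 0.001, -0.001, -0.003, -0.002,  0.   , -0.001]), 'tau': array([ 3.0000e-03, -4.4697e+01, -2.9125e+01, -0.0000e+00,  6.0000e-03,
        0.0000e+00]), 'tool_pos': array([ 0.223, -0.502,  0.245]), 'orientation': array([-0.001,  0.978,  0.207, -0.   ]), 'contact_force': array([-0.489, -0.282,  0.321]), 'wrist_torque': array([-0.036,  0.026, -0.018]), 'grip_force': np.float64(0.0), 'finger_gap': np.float64(1.006)}
```

View pics/scene1.png

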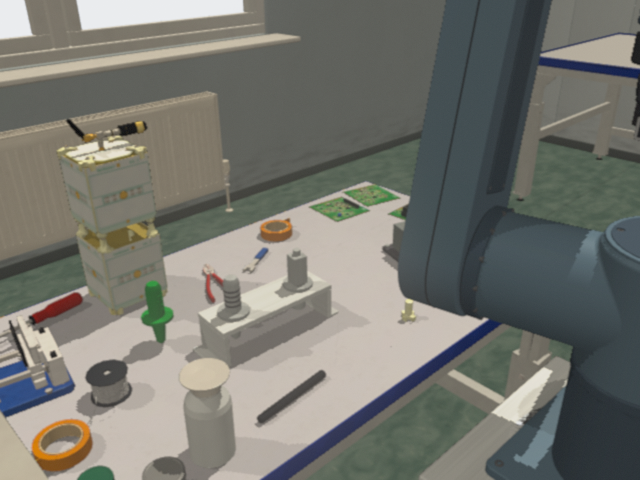

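View pics/top1.png

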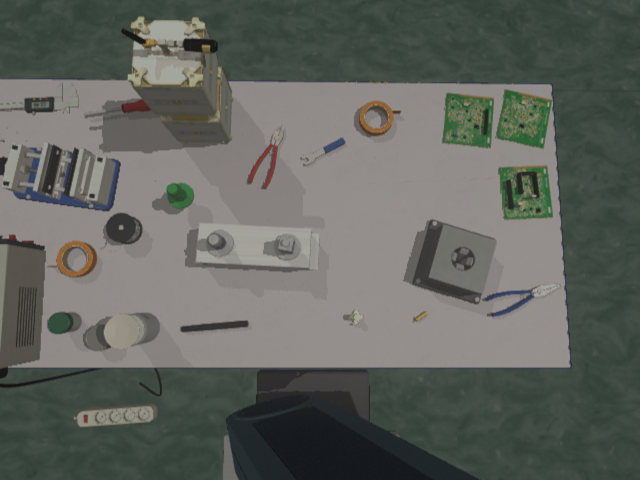

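Top view: the banded round-grip anvil is at about (216,242) and the square-grip anvil at (287,245), both in the rack. The green look-alike is at (179,193) and the stand's mouth at about (463,259). In the scene view the bands show at (231,290) and the square grip at (297,270). The left one (216,242) fits the description because its grip is round with dark bands. I'll confirm it in a crop and measure.

```bash
cat > h.py <<'E'
import numpy as np
from rig import cams
def ray(n,u,v,z):
    c=cams.calibration(n);R=np.array(c["R"]);t=np.array(c["t"])
    d=R.T@np.array([(u-c["cx"])/c["fx"],(v-c["cy"])/c["fy"],1]);o=-R.T@t
    return o+d*(z-o[2])/d[2]
def cloud(n,D):
    c=cams.calibration(n);R=np.array(c["R"]);t=np.array(c["t"])
    v,u=np.indices(D.shape)
    P=np.stack([(u-c["cx"])/c["fx"]*D,(v-c["cy"])/c["fy"]*D,D],-1)
    return (P-t)@R
E
python3 - <<'E'
from h import *
import cv2
a=cv2.imread("pics/scene1.png")[225:345,190:340];b=cv2.imread("pics/top1.png")
f=lambda x,s:cv2.resize(x,s,interpolation=cv2.INTER_CUBIC)
cv2.imwrite("pics/crop1.png",np.hstack([f(a,(400,320)),np.vstack([f(b[215:275,185:325],(400,171)),f(b[210:310,405:505],(400,400))])[:320]]) if 0 else np.vstack([np.hstack([f(a,(400,300)),f(b[210:310,405:505],(400,300))]),f(b[215:275,180:330],(800,300))]))
D=np.load("pics/top1.npy");P=cloud("top",D)
def st(name,u0,u1,v0,v1,z0,z1):
    q=P[v0:v1,u0:u1].reshape(-1,3);m=(q[:,2]>z0)&(q[:,2]<z1);q=q[m]
    print(name,len(q),q.mean(0).round(4),((q.max(0)+q.min(0))/2).round(4),np.ptp(q,0).round(4))
st("taper top",195,240,222,262,.108,.135)
st("square top",265,305,225,262,.09,.135)
st("rack",180,330,215,280,.052,.066)
st("stand",400,510,205,310,.052,.066)
print(ray("top",216,240,.12),ray("top",463,259,.06))
E
```

```text
taper top 158 [0.4911 0.163  0.117 ] [0.4919 0.1645 0.1156] [0.0233 0.0234 0.0141]
square top 226 [0.4848 0.0442 0.1131] [0.4858 0.0444 0.1076] [0.0264 0.0262 0.0348]
rack 3701 [0.4882 0.1046 0.06  ] [0.4888 0.1052 0.0591] [0.0784 0.2017 0.0138]
stand 2917 [ 0.4659 -0.2677  0.0588] [ 0.4665 -0.2677  0.0586] [0.1244 0.1239 0.0132]
[0.48907332 0.15948555 0.12      ] [ 0.46442546 -0.26877945  0.06      ]
```

View pics/crop1.png

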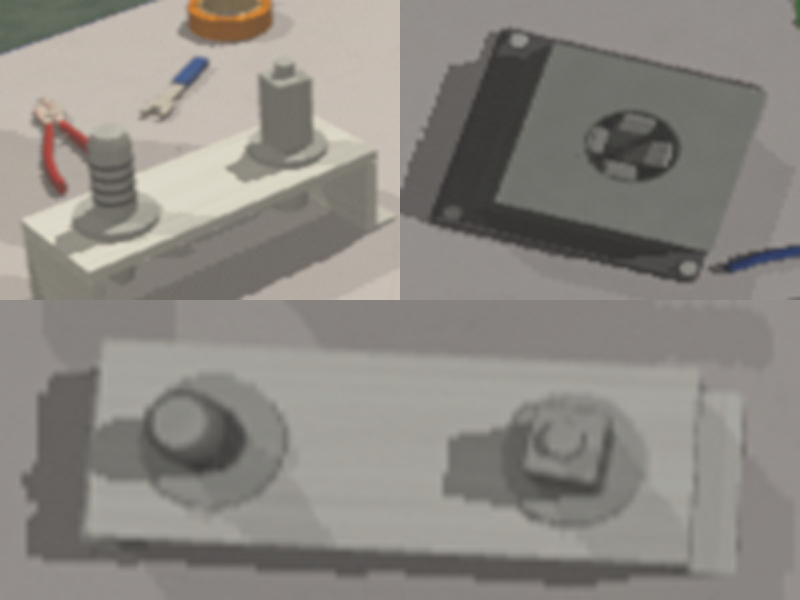

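The crop confirms it: the left part has the round banded grip, the right one has the square grip with a pin, and the stand's mouth with four jaws is clear. Next I'll go above the anvil.

```bash
cat >> h.py <<'E'
from rig import arm
from scipy.spatial.transform import Rotation as Ro
def pose():
    s=arm.sense();q=s["orientation"];return np.array(s["tool_pos"]),Ro.from_quat(np.r_[q[1:],q[0]]).as_matrix(),s
def rel(p):
    t,R,s=pose();return (R.T@(np.array(p)-t)*100).round(2)
E
python3 -c "
from h import *
print(rel([.491,.163,.21]),rel([.465,-.268,.21]),pose()[1].round(3))"; python3 -m jog '{"fingers":[1,1],"linear":[[0,0,0],[0,0,0]],"spin":[0,0]}'
```

```text
[ 51.48 -49.98   3.55] [ 31.66 -11.62   3.49] [[ 0.914  0.405 -0.   ]
 [ 0.405 -0.914  0.002]
 [ 0.    -0.002 -1.   ]]
time: 0.3
tool_pos: [0.2227, -0.5028, 0.245]
orientation: [-0.0, 0.978, 0.207, 0.0]
contact_force: [0.1, -0.8, -0.2]
finger_gap: 1.003
grip_force: 0.0
```

```bash
for i in 1 2 3 4; do python3 -m jog '{"fingers":[1,1,1,1,1],"linear":[[2.57,-2.5,0],[2.57,-2.5,0],[2.57,-2.5,0],[2.57,-2.5,0],[2.57,-2.5,0]],"spin":[0,0,0,0,0]}' | grep -E "time|tool_pos"; done
python3 -m jog '{"fingers":[1,1],"linear":[[0,0,0],[0,0,0]],"spin":[0,0]}'
python3 - <<'E'
from h import *
import cv2
print(rel([.491,.163,.21]))
p,d=cams.get_image("wrist");cv2.imwrite("pics/w1.png",p[:,:,::-1]);np.save("pics/w1.npy",d)
print(cams.calibration("wrist"))
E
```

```text
time: 0.8
tool_pos: [0.2899, -0.3352, 0.2453]
time: 1.3
tool_pos: [0.3568, -0.1689, 0.2455]
time: 1.8
tool_pos: [0.4237, -0.0025, 0.2455]
time: 2.3
tool_pos: [0.4906, 0.1639, 0.2453]
time: 2.5
tool_pos: [0.49, 0.1628, 0.2449]
orientation: [0.0, 0.978, 0.208, -0.001]
contact_force: [0.1, -1.7, 0.6]
finger_gap: 1.002
grip_force: 0.0
[0.1  0.03 3.49]
{'fx': 371.64829954431775, 'fy': 371.64829954431775, 'cx': 322.8484654084678, 'cy': 241.5837040629276, 'T_tool_cam': array([[-2.09374356e-04, -9.44928987e-01, -3.27275366e-01,
         8.53362605e-02],
       [ 9.99998828e-01, -6.94173179e-04,  1.36450920e-03,
        -5.22632058e-04],
       [-1.51655008e-03, -3.27274697e-01,  9.44928025e-01,
        -1.28999274e-01],
       [ 0.00000000e+00,  0.00000000e+00,  0.00000000e+00,
         1.00000000e+00]])}
```

View pics/w1.png

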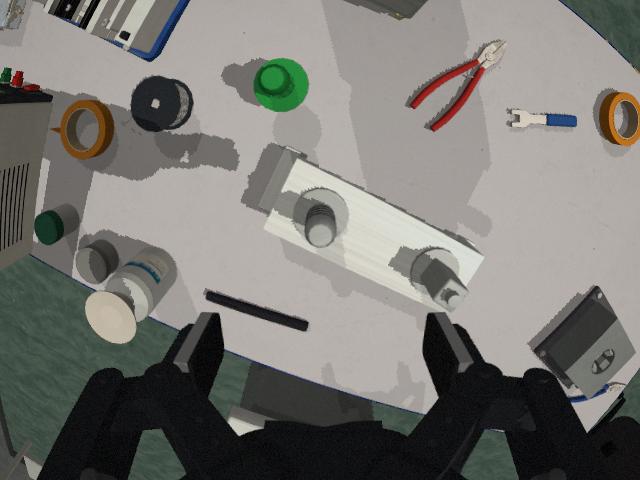

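The wrist view shows the banded anvil between the fingers: its top is at about (320,232) and its collar centre at about (322,214).

```bash
cat >> h.py <<'E'
def wcloud(D,t,R):
    c=cams.calibration("wrist");v,u=np.indices(D.shape);x=u-c["cx"];y=v-c["cy"];r=np.hypot(x,y)+1e-9;th=r/c["fx"]
    th=np.minimum(th,1.5);k=np.tan(th)/r
    P=np.stack([x*k*D,y*k*D,D],-1);T=np.array(c["T_tool_cam"])
    return (P@T[:3,:3].T+T[:3,3])@R.T+t
def circ(q):
    A=np.c_[2*q[:,:2],np.ones(len(q))];s=np.linalg.lstsq(A,(q[:,:2]**2).sum(1),rcond=None)[0]
    return s[:2].round(4)
E
python3 - <<'E'
from h import *
import cv2
t,R,s=pose();P=wcloud(np.load("pics/w1.npy"),t,R)
q=P[190:255,285:360].reshape(-1,3);
for z0,z1 in((.112,.13),(.063,.075)):
    m=q[(q[:,2]>z0)&(q[:,2]<z1)];print(len(m),m.mean(0).round(4),((m.max(0)+m.min(0))/2).round(4),np.ptp(m,0).round(4), np.array(cv2.minEnclosingCircle(m[:,:2].astype(np.float32))[0]).round(4), cv2.minEnclosingCircle(m[:,:2].astype(np.float32))[1])
E
```

```text
754 [0.4927 0.1657 0.1185] [0.4909 0.1649 0.1172] [0.0235 0.0233 0.0103] [0.4911 0.1647] 0.012033398263156414
1319 [0.4969 0.1675 0.0666] [0.4913 0.165  0.0691] [0.0473 0.0468 0.0117] [0.491 0.165] 0.024341793730854988
```

```bash
python3 -m jog '{"fingers":[1,1,1,1,1],"linear":[[0.2,-0.15,1],[0,0,3],[0,0,3],[0,0,2.5],[0,0,2]],"spin":[0,0,0,0,0]}' | grep -E "time|tool_pos|contact"
python3 -m jog '{"fingers":[1,1,1,1,1],"linear":[[0,0,1.7],[0,0,1.5],[0,0,1],[0,0,0],[0,0,0]],"spin":[0,0,0,0,0]}'
python3 -m jog '{"fingers":[0,0,0,0,0],"linear":[[0,0,0],[0,0,0],[0,0,0],[0,0,0],[0,0,0]],"spin":[0,0,0,0,0]}' 80
python3 -m jog '{"fingers":[0,0,0,0,0],"linear":[[0,0,0],[0,0,0],[0,0,0],[0,0,0],[0,0,0]],"spin":[0,0,0,0,0]}' 80
```

```text
time: 3.05
tool_pos: [0.4903, 0.1633, 0.1283]
contact_force: [0.1, 0.4, 0.2]
time: 3.55
tool_pos: [0.4916, 0.1641, 0.0885]
orientation: [0.0, 0.978, 0.207, 0.0]
contact_force: [-0.6, 0.4, 0.2]
finger_gap: 0.996
grip_force: 0.0
time: 4.05
tool_pos: [0.4919, 0.1646, 0.0889]
orientation: [0.0, 0.978, 0.207, 0.001]
contact_force: [-0.8, -0.5, 3.7]
finger_gap: 0.255
grip_force: 78.3
time: 4.55
tool_pos: [0.4918, 0.1646, 0.0888]
orientation: [0.0, 0.978, 0.207, 0.0]
contact_force: [-1.5, -0.2, 5.2]
finger_gap: 0.265
grip_force: 78.5
```

```bash
python3 -m jog '{"fingers":[0,0,0,0,0],"linear":[[0,0,-1],[0,0,-1.5],[0,0,-2],[0,0,-2],[0,0,-2]],"spin":[0,0,0,0,0]}'
python3 -m jog '{"fingers":[0,0,0,0,0],"linear":[[0,0,-2.5],[0,0,-2.5],[0,0,-1.5],[0,0,-1],[0,0,0]],"spin":[0,0,0,0,0]}' 
python3 -c "
from h import *
print(rel([.392,-.30,.245]))"
```

```text
time: 5.05
tool_pos: [0.491, 0.1645, 0.1741]
orientation: [-0.0, 0.978, 0.207, -0.0]
contact_force: [-0.2, 0.5, -1.3]
finger_gap: 0.261
grip_force: 78.2
time: 5.55
tool_pos: [0.492, 0.1646, 0.2496]
orientation: [0.0, 0.978, 0.207, 0.001]
contact_force: [0.2, 0.0, -1.1]
finger_gap: 0.264
grip_force: 78.2
[-27.95  38.44   0.43]
```

```bash
for i in 1 2 3; do python3 -m jog '{"fingers":[0,0,0,0,0],"linear":[[-1.86,2.56,0],[-1.86,2.56,0],[-1.86,2.56,0],[-1.86,2.56,0],[-1.86,2.56,0]],"spin":[0,0,0,0,0]}' |grep -E "tool_pos|gap"; done
python3 -m jog '{"fingers":[0,0],"linear":[[0,0,0],[0,0,0]],"spin":[0,0]}' 
python3 - <<'E'
from h import *
import cv2
t,R,s=pose();p,d=cams.get_image("wrist");cv2.imwrite("pics/w2.png",p[:,:,::-1]);np.save("pics/w2.npy",d);np.savez("pics/w2p",t=t,R=R)
P=wcloud(d,t,R);r=np.hypot(P[...,0]-.465,P[...,1]+.268)
m=(r<.08)&(abs(P[...,2]-.06)<.008)&(d>0);q=P[m];print(len(q),q.mean(0),cv2.minAreaRect(q[:,:2].astype(np.float32)))
h=(r<.035)&(P[...,2]<.045)&(d>0);v,u=np.nonzero(h);print(len(u),u.mean(),v.mean(),np.ptp(u),np.ptp(v))
E
```

```text
tool_pos: [0.4571, 0.0089, 0.247]
finger_gap: 0.262
tool_pos: [0.424, -0.1456, 0.2471]
finger_gap: 0.26
tool_pos: [0.3909, -0.3002, 0.247]
finger_gap: 0.256
time: 7.25
tool_pos: [0.3911, -0.2994, 0.247]
orientation: [-0.001, 0.979, 0.206, -0.001]
contact_force: [-0.9, -1.0, -1.6]
finger_gap: 0.261
grip_force: 78.5
12654 [ 0.46577846 -0.26732503  0.06016658] ((0.46540915966033936, -0.26761189103126526), (0.10087727010250092, 0.10080478340387344), 72.82725524902344)
976 324.4989754098361 122.61680327868852 47 46
```

View pics/w2.png

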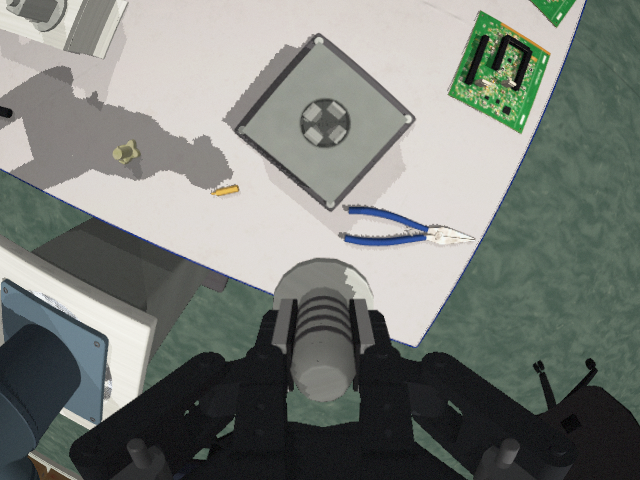

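The wrist view shows the stand with its mouth at about (325,122), and the anvil in the grip with its collar at about (323,295). Next I'll measure the mouth and the anvil's offset and tilt in the grip.

```bash
python3 - <<'E'
from h import *
import cv2
z=np.load("pics/w2p.npz");t,R=z["t"],z["R"];d=np.load("pics/w2.npy")
P=wcloud(d,t,R)
c=cams.calibration("wrist")
g=(np.hypot(P[...,0]-.4654,P[...,1]+.2676)<.03)&(abs(P[...,2]-.06)<.004)
q=P[g];rr=np.hypot(*(q[:,:2]-[.4654,-.2676]).T)
# inner edge of plate by angle
a=np.arctan2(q[:,1]+.2676,q[:,0]-.4654);E=[]
for k in range(36):
    s=(np.floor((a+np.pi)/(2*np.pi)*36)==k)&(rr>.016)
    if s.any(): E.append(q[s][np.argmin(rr[s])])
E=np.array(E);cc=circ(E);print("mouth",cc,np.hypot(*(E[:,:2]-cc).T).mean())
Q=(P-t)@R
w=Q[250:410,260:385].reshape(-1,3);
w=w[(w[:,2]>-.06)&(w[:,2]<.06)]
col=w[(w[:,2]>.012)&(w[:,2]<.035)&(abs(w[:,1])<.03)&(w[:,0]>.012)]
n=np.linalg.svd(col-col.mean(0))[2][2];print("collar",len(col),col.mean(0).round(4),"normal",n.round(3),np.median(col[:,2]))
top=w[(w[:,2]<-.022)&(abs(w[:,1])<.015)];print("top",len(top),((top.max(0)+top.min(0))/2).round(4),np.ptp(top,0).round(4))
rim=[];ac=np.arctan2(col[:,1],col[:,0]);rc=np.hypot(col[:,0],col[:,1])
for k in np.linspace(-.9,.9,15):
    s=abs(ac-k)<.06
    if s.any(): rim.append(col[s][np.argmax(rc[s])])
rim=np.array(rim);ce=circ(rim);print("collar c",ce,np.hypot(*(rim[:,:2]-ce).T).mean())
print(rel([cc[0],cc[1],.2]))
E
```

```text
mouth [ 0.4653 -0.2676] 0.017736981918510763
collar 1859 [ 0.0175 -0.0003  0.0229] normal [-0.166  0.004  0.986] 0.022593736770921895
top 5365 [ 0.0044 -0.     -0.041 ] [0.03  0.03  0.038]
collar c [ 0.0005 -0.0003] 0.023581234014483417
[8.02 0.16 4.72]
```

```bash
python3 - <<'E'
from h import *
z=np.load("pics/w2p.npz");t,R=z["t"],z["R"];d=np.load("pics/w2.npy")
Q=(wcloud(d,t,R)-t)@R
w=Q[255:300,275:375].reshape(-1,3)
s=w[(w[:,0]>.014)&(w[:,0]<.023)&(abs(w[:,1])<.02)&(abs(w[:,2]-.0215)<.008)]
A=np.c_[s[:,:2],np.ones(len(s))]
for i in range(5):
    k=np.linalg.lstsq(A,s[:,2],rcond=None)[0];r=abs(A@k-s[:,2]);o=r<max(.0008,np.median(r)*2);A,s=A[o],s[o]
print(len(s),k.round(4))
w=Q[360:405,290:360].reshape(-1,3);s=w[(w[:,2]>-.04)&(w[:,2]<-.026)&(abs(w[:,1])<.011)&(abs(w[:,0])<.014)]
print(len(s),s.min(0),s.max(0),np.median(s,0))
# front line of grip: max x per z
w=Q[290:385,295:350].reshape(-1,3);w=w[abs(w[:,1])<.003]
for zz in np.arange(-.032,.02,.006):
    b=w[abs(w[:,2]-zz)<.003];print(round(zz,3),len(b),np.median(b[:,0]).round(4) if len(b) else "")
E
```

```text
944 [ 0.0605 -0.0015  0.0215]
2078 [-0.00848384 -0.01088464 -0.03305706] [ 0.00978893  0.01025082 -0.02602593] [ 0.00264838 -0.00034379 -0.03121558]
-0.032 455 0.006
-0.026 263 0.0103
-0.02 168 0.0114
-0.014 150 0.0118
-0.008 134 0.0116
-0.002 113 0.0117
0.004 94 0.0117
0.01 102 0.0118
0.016 75 0.0115
```

```bash
python3 -m jog '{"fingers":[0,0,0,0,0],"linear":[[2,0.17,0],[2.5,0,0],[2.2,0,0],[1.3,0,0],[0,0,0]],"spin":[0,0,0,0,0]}' 100
python3 -m jog '{"fingers":[0,0,0,0,0],"linear":[[0,0,1.5],[0,0,2.5],[0,0,2.5],[0,0,1.5],[0,0,0]],"spin":[0,0,0,0,0]}' 
python3 -c "
from h import *
print(rel([.4653,-.2676,.1]))"
```

```text
time: 7.8
tool_pos: [0.4667, -0.2669, 0.248]
orientation: [-0.0, 0.978, 0.209, -0.0]
contact_force: [-0.2, -0.5, -1.4]
finger_gap: 0.257
grip_force: 97.8
time: 8.3
tool_pos: [0.4635, -0.2675, 0.166]
orientation: [-0.002, 0.978, 0.207, -0.002]
contact_force: [-0.4, -0.4, -1.6]
finger_gap: 0.26
grip_force: 97.8
[0.17 0.11 6.6 ]
```

```bash
python3 -m jog '{"fingers":[0,0,0,0,0],"linear":[[0,0,1],[0,0,1.3],[0,0,1.2],[0,0,0],[0,0,0]],"spin":[0,0,0,0,0]}' 
python3 -m jog '{"fingers":[0,0,0,0,0],"linear":[[0,0,0.7],[0,0,0.7],[0,0,0.6],[0,0,0],[0,0,0]],"spin":[0,0,0,0,0]}' 
python3 -c "
from h import *
print(rel([.4653,-.2676,.0885]))"
```

```text
time: 8.8
tool_pos: [0.4655, -0.2686, 0.133]
orientation: [-0.0, 0.978, 0.207, -0.0]
contact_force: [0.7, -0.1, -0.7]
finger_gap: 0.261
grip_force: 97.9
time: 9.3
tool_pos: [0.4656, -0.2686, 0.1131]
orientation: [-0.0, 0.978, 0.207, -0.0]
contact_force: [0.3, 0.1, -1.5]
finger_gap: 0.262
grip_force: 97.9
[ 0.01 -0.1   2.46]
```

```bash
python3 -m jog '{"fingers":[0,0,0,0,0],"linear":[[0,-0.08,0.4],[0,0,0.4],[0,0,0.3],[0,0,0.3],[0,0,0]],"spin":[0,0,0,0,0]}' 
for i in 1 2; do python3 -m jog '{"fingers":[0,0,0,0],"linear":[[0,0,0.2],[0,0,0.1],[0,0,0.1],[0,0,0]],"spin":[0,0,0,0]}' |grep -E "pos|force"; done
```

```text
time: 9.8
tool_pos: [0.4652, -0.2677, 0.0988]
orientation: [-0.0, 0.978, 0.207, -0.0]
contact_force: [0.3, 1.4, -0.7]
finger_gap: 0.256
grip_force: 97.9
tool_pos: [0.4654, -0.2678, 0.0954]
contact_force: [-0.0, 2.3, 0.0]
grip_force: 98.0
tool_pos: [0.4655, -0.2679, 0.0918]
contact_force: [0.5, 3.6, 6.5]
grip_force: 98.6
```

```bash
for i in 1 2; do python3 -m jog '{"fingers":[0,0,0,0],"linear":[[0,-0.02,0.1],[0,0,0.1],[0,0,0],[0,0,0]],"spin":[0,0,0,0]}' |grep -E "pos|force"; done
```

```text
tool_pos: [0.4656, -0.2679, 0.0902]
contact_force: [-1.3, 3.4, 7.2]
grip_force: 98.9
tool_pos: [0.4657, -0.2679, 0.0889]
contact_force: [-2.6, 4.2, 12.7]
grip_force: 99.6
```

```bash
for i in 1 2 3; do python3 -m jog '{"fingers":[0,0,0],"linear":[[0,0,0.1],[0,0,0],[0,0,0]],"spin":[0,0,0]}' |grep -E "pos|force"; done
```

```text
tool_pos: [0.4657, -0.2679, 0.0889]
contact_force: [-3.4, 6.2, 20.2]
grip_force: 100.4
tool_pos: [0.4657, -0.2679, 0.0888]
contact_force: [-5.6, 7.5, 28.1]
grip_force: 101.2
tool_pos: [0.4658, -0.2679, 0.0888]
contact_force: [-7.1, 9.7, 36.0]
grip_force: 102.0
```

The tool has stopped against a stiff contact at 36 N, so the collar should be home. I'll relax the push, let go, back off upward and look.

```bash
python3 -m jog '{"fingers":[0,0,0],"linear":[[0,0,-0.15],[0,0,-0.15],[0,0,0]],"spin":[0,0,0]}' 
python3 -m jog '{"fingers":[1,1,1,1,1],"linear":[[0,0,0],[0,0,0],[0,0,0],[0,0,0],[0,0,0]],"spin":[0,0,0,0,0]}' 
python3 -m jog '{"fingers":[1,1,1,1,1],"linear":[[0,0,-1],[0,0,-2.5],[0,0,-3],[0,0,-3],[0,0,-3]],"spin":[0,0,0,0,0]}'
python3 -m jog '{"fingers":[1,1,1,1],"linear":[[-2,0,-1],[-3,0,0],[-2,0,0],[0,0,0]],"spin":[0,0,0,0]}'
python3 - <<'E'
from h import *
import cv2
t,R,s=pose();p,d=cams.get_image("wrist");P=wcloud(d,t,R)
r=np.hypot(P[...,0]-.4653,P[...,1]+.2676)
for n,a,b,z0,z1 in(("stand",.03,.07,.05,.065),("collar",.015,.022,.055,.08),("top",0,.007,.1,.14),("all collar",.013,.03,.063,.08)):
    q=P[(r>a)&(r<b)&(P[...,2]>z0)&(P[...,2]<z1)&(d>0)];print(n,len(q),np.median(q,0).round(4),((q.max(0)+q.min(0))/2).round(4),np.percentile(q[:,2],[10,90]).round(4))
    if len(q)>9:
        A=np.c_[q[:,:2]-[.4653,-.2676],np.ones(len(q))];print("  plane",np.linalg.lstsq(A,q[:,2],rcond=None)[0].round(4))
v,u=np.nonzero((r<.06)&(d>0));
cv2.imwrite("pics/w3.png",cv2.resize(p[max(v.min()-10,0):v.max()+10,max(u.min()-10,0):u.max()+10,::-1],(600,600),interpolation=cv2.INTER_CUBIC))
E
```

```text
time: 12.6
tool_pos: [0.4657, -0.2678, 0.0889]
orientation: [0.001, 0.978, 0.207, 0.001]
contact_force: [-1.3, 4.2, 13.7]
finger_gap: 0.259
grip_force: 99.1
time: 13.1
tool_pos: [0.4651, -0.2677, 0.087]
orientation: [-0.0, 0.978, 0.207, -0.0]
contact_force: [-0.6, -0.0, 0.2]
finger_gap: 0.998
grip_force: 0.0
time: 13.6
tool_pos: [0.4651, -0.2676, 0.2143]
orientation: [0.0, 0.978, 0.207, 0.0]
contact_force: [-0.5, -0.2, 0.6]
finger_gap: 1.001
grip_force: 0.0
time: 14.0
tool_pos: [0.3996, -0.2967, 0.2232]
orientation: [0.0, 0.979, 0.206, -0.0]
contact_force: [0.9, 0.8, 0.4]
finger_gap: 1.003
grip_force: 0.0
stand 11322 [ 0.467  -0.2662  0.0604] [ 0.4652 -0.2674  0.0603] [0.0594 0.0613]
  plane [ 0.0005 -0.0018  0.0604]
collar 1321 [ 0.4669 -0.2666  0.0664] [ 0.4653 -0.2676  0.0661] [0.0654 0.0673]
  plane [-0.0024 -0.0015  0.0664]
top 398 [ 0.4653 -0.2676  0.1204] [ 0.4653 -0.2675  0.1205] [0.1194 0.1212]
  plane [-0.0188 -0.0082  0.1204]
all collar 1895 [ 0.4688 -0.2663  0.0663] [ 0.4656 -0.2676  0.0664] [0.0653 0.0673]
  plane [-0.0006 -0.0005  0.0663]
```

View pics/w3.png

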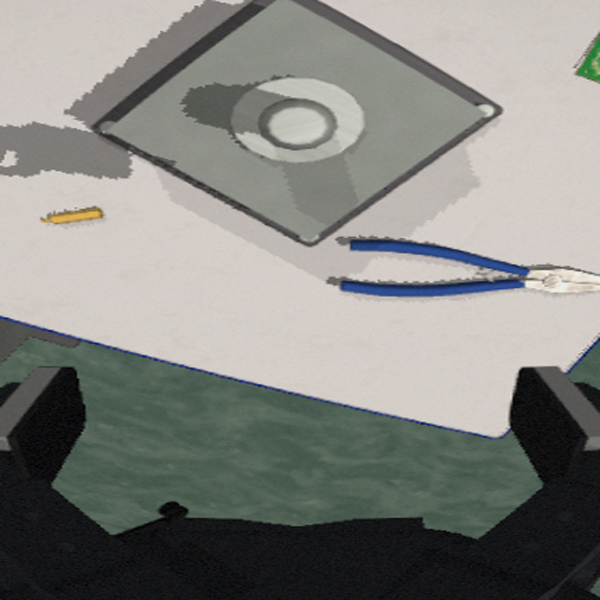

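The crop shows the anvil upright in the stand at (297,122). Its collar top is level and 6.0 mm above the stand, which is one collar thickness, so it is home. The gripper is clear of it.

```bash
python3 -c "
from rig import arm
print(arm.job_done())"
```

```text
the job is handed in; nothing more can be done
None
```

The round-grip anvil is fitted in the stand's socket with its collar fully home and level, and it stayed put when released; the square-grip anvil and the green look-alike were left alone, and I handed the job in at about 14 s.

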